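# Knock the snap-in cover out of a control box and lay it in the tray

### The job

The white cover of the black control box in the knock-out fixture is held flush in the box by spring catches. Press the fixture's red lever down to its stop so that the ejector pins push the cover up out of the catches, and let the lever spring back up. Then lift the loosened cover off the box and set it down (do not drop it) flat and face up in the free half of the steel tray, without shifting the housings that lie there.

Things in the scene. Friction and masses are not known exactly. Their poses are not given: they have to be found in the camera images.
- fixture: knock-out fixture, fixed: aluminium base 150 x 116 mm, nest rails, and in them a black open-topped control box, 107 (x) x 69 (y) mm, centred, its rim 85 mm above the bench; four round spring catches on its long sides reach out to y = +/-45 mm, just below the rim. Origin: centre of the base's underside; x along the box, away from the lever, which sticks out on the -x side; z up.
- lever (a joint): angle of the sprung lever with the red grip (rad): 0 at rest, grip raised; 0.5 at its stop, grip down; a spring returns it. About 10 N on the grip presses it. The pivot is parallel to the fixture's y, at x = -42 mm, z = 30 mm in the fixture's frame.
- lever_press (a point): point on top of the red grip where it is pressed, 95 mm from the pivot and 25 mm short of the grip's end; it moves with the lever, from 77 mm above the bench at rest to 31 mm at the stop. The grip is 21 mm thick and 56 mm long; seen from above it lies along the fixture's x.
- cover: white cover with dark window and vents on its face, 96 (x) x 58 (y) x 20 (z) mm, 0.11 kg. Origin: centre of its underside, z up out of the face. Seated: underside 65 mm above the bench, face flush with the rim, nothing to grip. Knocked out: it rests on the catches, underside at 80 mm, 15 mm of its sides above the rim; grip it there across the 58 mm. Pushed down hard it snaps in again.
- tray: shallow steel tray, fixed, 178 mm (x) x 258 mm (y) over its rim, inside 166 x 246 mm, walls 22 mm high, floor 2 mm above the bench. Origin: centre of its underside. The half at y < -0.05 m holds the housings, the rest is free.
- housing_a: black moulded housing lying in the tray, 40 (x) x 63 (y) x 16 mm, origin at the centre of its underside
- housing_b: off-white moulded housing in the tray, same shape and origin
- housing_c: black moulded housing in the tray, same shape and origin

How it is judged:
By the outcome, as a careful person would: the job done as asked, in the order asked, and still so for the second after the job is handed in, with the robot touching nothing.
It also fails if it takes over 48 s, if anything falls off the work surface, if the arm or the gripper's body presses on something with over 40 N, if the wrist force passes 120 N, or if a joint passes its speed limit or range.

### The arm

A 6-joint arm with a two-finger parallel gripper is mounted at the origin on a cart in front of the work surface, level with it; the furniture and walls round the work are solid. World frame = base frame: x ahead of the robot, y to its left, z up, the work surface at z = 0. Lengths are in m, angles in degrees, forces in N, time in s.
With the tool pointing down it reaches from about 0.375 to 0.9 m from the base axis. Payload 3.1 kg.
Tool frame: the origin (TCP) lies at the very end of the fingers, on their centre line; the grasp point (between the pads) lies 19 mm behind it; z points along the fingers, y is the line along which they close (so a half turn about z gives the same grasp; the last joint's range is limited). The gripper opens to 87 mm and grips with 3 to 60 N. Pads are 19 mm wide; open, the fingers measure 117 mm over their backs; the gripper's body (75 mm by 190 mm) begins 51 mm behind the grasp point.
Start: joints at [-83.222, 30.224, 82.088, -0, 67.689, -10.227], TCP at [0.183, -0.598, 0.223] pointing down, gripper open.
Joint ranges: [-176.69, 176.69], [-43.24, 126.21], [12.49, 139.97], [-82, 262], [0, 151.66], [-163.58, 163.58]. Speed limits (degrees/s): [159.86, 159.86, 180, 180, 180, 180].

### API

Orientations are given as a 3x3 rotation matrix whose columns are the frame's x, y, z axes.
In Python, from rig import readout, viewer, ticket gives the robot as it stands.
- The arm moves only by the tool send_rows, never from a script. Its argument "moves" is a list of rows, each a list of 6 numbers: the shift along the tool's x, y, z in units of 250 mm (1.0 is 250 mm), then the turn, a rotation vector about the tool's x, y, z in units of 90 degrees (1.0 is 90 degrees). A call has 1 to 12 rows; each row is the pose to reach, as a shift and turn from the pose commanded when the call began, along the tool's axes at that moment; what a row does not reach only later rows make up. A row lasts 1/10 s, in which the tool goes at most 50 mm and 8.59 degrees, less where a joint would pass 70% of its speed; a pose out of reach is approached as far as the arm can. A call with a number of a shift or a turn outside -1 to 1 is refused whole. A call with a gripper value outside its range is refused whole. "grip" is the opening, from 0 (shut) to 1 (fully open), set as the call begins (left out, the last holds). The fingers move at their own pace and stop on an object; the grip force is fixed at half the most. Time passes only in rows, so rows that repeat a pose let the fingers close. It gives the time, the measured TCP pose, the force, the opening and the grip force at its end, in the units of the state.
- readout.read_state(): the state, without advancing time (a new reading comes with each control period).
- viewer.capture(name): name is "scene" or "top" or "wrist"; returns (picture, depth): 400x640x3 uint8, red, green, blue; 400x640 float32, m along the optical axis (not along the pixel's ray), 0 where there is no reading.
- viewer.camera_info(name): a dict with "fx", "fy", "cx", "cy" (pixels), "R" (3x3) and "t" (3): a world point X has camera coordinates R X + t; the wrist camera has in their place "tool_from_camera" (4x4, takes a point from camera to tool coordinates, whose origin is the TCP and whose axes are the flange's). Camera axes: x right, y down, z forward; pixel columns grow to the right and rows downward; lengths in m; the calibration is good to about 2 mm. A picture is of the moment at which its call begins: read the wrist's pose just before it. camera_info takes no time and is no camera call.
- ticket.hand_in(): hands the job in; it is judged then, once.
The state is a dict: "time_s": time; "joint_positions": joint angles; "qvel": joint speeds; "tau": joint torques, N m; "position": TCP position; "tcp_rot": TCP orientation; "force": force on the tool from outside, world axes, zero at the start; "moment": the same for the moment, N m; "opening": opening from 0.0 (shut) to 1.0 (fully open); "grasp_force": force on a finger pad.
Only numpy, scipy, OpenCV 4.12 (cv2) and the standard library are available. Lean on these libraries where they do the work, as an engineer would, in place of code of your own. Each camera call takes 0.05 s, during which the arm holds its last target. There are 200 camera calls.

## Working session

There is one attempt and no reset: what is moved stays moved. The work goes in short steps, Python scripts to look and compute and a tool call to move; the robot and the scene stay as the last step left them, time stands still between calls to the robot, and variables do not carry over. Pictures are saved under pics/ and viewed, at most 10 in all, crops included, and the job is handed in when it is done.

Besides the shell and the picture viewer there is one more tool, called after "Request:" as a command line: name --pt "numbers of a row" for each row, then --argument value for the rest. send_rows: Moves the arm, as the interface text tells. Shifts and turns lie within -1 to 1; 1 stands for 250 mm of shift or 90 degrees of turn. Its arguments: {"type":"object","properties":{"moves":{"type":"array"},"grip":{"type":"number"}},"required":["moves"]}

```bash
mkdir -p pics; ls
python3 - <<'E'
from rig import readout, viewer
import cv2,numpy as np
s=readout.read_state();print(s['position'],s['tcp_rot'],s['time_s'])
for n in("top","scene"):
    p,d=viewer.capture(n);cv2.imwrite(f'pics/{n}0.png',p[:,:,::-1]);np.savez(f'{n}0.npz',p=p,d=d);print(viewer.camera_info(n),d.min(),d.max())
E
```

```text
pics
[ 0.18269652 -0.59694322  0.22156481] [[ 9.56281273e-01  2.92448368e-01 -2.79982334e-04]
 [ 2.92448284e-01 -9.56278951e-01  2.13742954e-03]
 [ 3.57346568e-04 -2.12586419e-03 -9.99997676e-01]] 0.0
{'fx': 439.6107137061688, 'fy': 439.6107137061688, 'cx': 319.73658526962623, 'cy': 197.25526480881746, 'R': array([[ 1.32437862e-02, -9.99912179e-01, -4.85426036e-04],
       [-9.91128772e-01, -1.30632416e-02, -1.32261516e-01],
       [ 1.32243559e-01,  2.23276294e-03, -9.91214738e-01]]), 't': array([-0.02660604,  0.62065578,  0.86630019])} 0.0 1.838885
{'fx': 465.0381195765845, 'fy': 465.0381195765845, 'cx': 313.1304910671378, 'cy': 208.91782984085185, 'R': array([[ 0.86132078, -0.5078257 , -0.01547808],
       [-0.34834751, -0.56810554, -0.7455938 ],
       [ 0.36983851,  0.64758718, -0.66622092]]), 't': array([-0.5164184 ,  0.26429011,  0.73148924])} 0.0 3.2626514
```

View pics/top0.png

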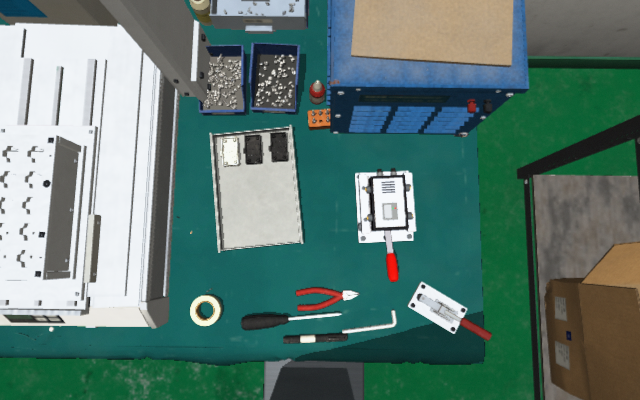

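View pics/scene0.png

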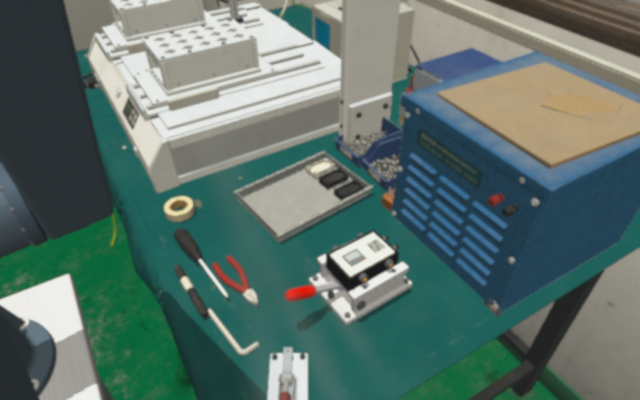

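The top view shows the fixture's box and cover at about (390,202), the red grip at (392,267), and the tray with corners near (212,132), (293,127), (301,242) and (219,250). The housings lie at its far end. The blue power supply stands beyond the fixture, with its front at about row 135. The scene view confirms the lever is raised and the cover is flush. The clamp at (440,310) is a decoy.

```bash
cat > h.py <<'E'
import numpy as np,cv2
from rig import viewer
def ray(name,uv,z):
    c=viewer.camera_info(name);R,t=c['R'],c['t'];o=-R.T@t
    uv=np.atleast_2d(uv).astype(float)
    d=np.c_[(uv[:,0]-c['cx'])/c['fx'],(uv[:,1]-c['cy'])/c['fy'],np.ones(len(uv))]@R
    return o+d*((z-o[2])/d[:,2])[:,None]
def pts(name,d):
    c=viewer.camera_info(name);v,u=np.mgrid[:400,:640]
    P=np.stack([(u-c['cx'])/c['fx']*d,(v-c['cy'])/c['fy']*d,d],-1)-c['t']
    return P@c['R']
E
python3 - <<'E'
from h import *
np.set_printoptions(precision=4,suppress=True)
z=np.load('top0.npz');p,d=z['p'],z['d'];P=pts('top',d);hsv=cv2.cvtColor(p,cv2.COLOR_RGB2HSV)
def big(m,roi):
    k=np.zeros((400,640),np.uint8);x0,y0,x1,y1=roi;k[y0:y1,x0:x1]=m[y0:y1,x0:x1]
    c=max(cv2.findContours(k,0,2)[0],key=cv2.contourArea);return c
def rect(c,h):
    w=ray('top',c[:,0],h)[:,:2].astype(np.float32);r=cv2.minAreaRect(w);return r
red=(hsv[:,:,1]>150)&((hsv[:,:,0]<8)|(hsv[:,:,0]>172))
c=big(red,(370,240,410,290));print('grip',rect(c,.072));m=np.zeros((400,640),np.uint8);cv2.drawContours(m,[c],-1,1,-1);print('grip z',np.percentile(P[m>0][:,2],[5,50,95]))
w=(hsv[:,:,2]>190)&(hsv[:,:,1]<40)
hz=(P[:,:,2]>.075)&(P[:,:,2]<.1)
c=big(w&hz,(365,170,420,240));print('cover',rect(c,.085))
c=big(hz,(350,160,425,245));print('box',rect(c,.085))
b=(P[:,:,2]>.006)&(P[:,:,2]<.035);
c=big((P[:,:,2]>.012)&(P[:,:,2]<.035),(200,115,320,262));print('tray',rect(c,.022),cv2.boxPoints(rect(c,.022)))
c=big(w,(350,160,425,245));print('base+',rect(c,.012))
q=P[60:130,330:525].reshape(-1,3);q=q[q[:,2]>.02];print('blue minx',np.percentile(q[:,0],1),q[:,2].max(),q[:,1].min(),q[:,1].max())
for u,v in[(340,150),(360,100),(420,125),(420,100),(420,60)]:print(u,v,P[v,u])
print('fl',P[200,250])
E
python3 -c "
import cv2;a=cv2.imread('pics/top0.png')[110:300,200:430];cv2.imwrite('pics/crop.png',cv2.resize(a,None,fx=3,fy=3,interpolation=2))"
```

```text
grip ((0.48133042454719543, -0.1609240621328354), (0.05456499755382538, 0.02030215971171856), 6.035528659820557)
grip z [0.0619 0.0752 0.0838]
cover ((0.6074375510215759, -0.15437236428260803), (0.09549244493246078, 0.059036873281002045), 3.226301431655884)
box ((0.6141799092292786, -0.15278641879558563), (0.12146975100040436, 0.08900803327560425), 3.245021343231201)
tray ((0.6425866484642029, 0.1191195398569107), (0.25665155053138733, 0.17779691517353058), 6.608284950256348) [[0.5049 0.1927]
 [0.5253 0.016 ]
 [0.7803 0.0456]
 [0.7598 0.2222]]
base+ ((0.604699969291687, -0.1574915647506714), (0.15504898130893707, 0.12199269980192184), 3.2906837463378906)
blue minx 0.7480099676276316 0.9407654716466454 -0.3408479717831967 -0.020430169586821274
340 150 [ 0.7314 -0.0613  0.0003]
360 100 [ 0.7651 -0.0852  0.2203]
420 125 [ 0.7587 -0.2138  0.1024]
420 100 [ 0.7646 -0.1862  0.2252]
420 60 [ 0.8035 -0.1713  0.2944]
fl [0.6179 0.1312 0.0052]
```

View pics/crop.png

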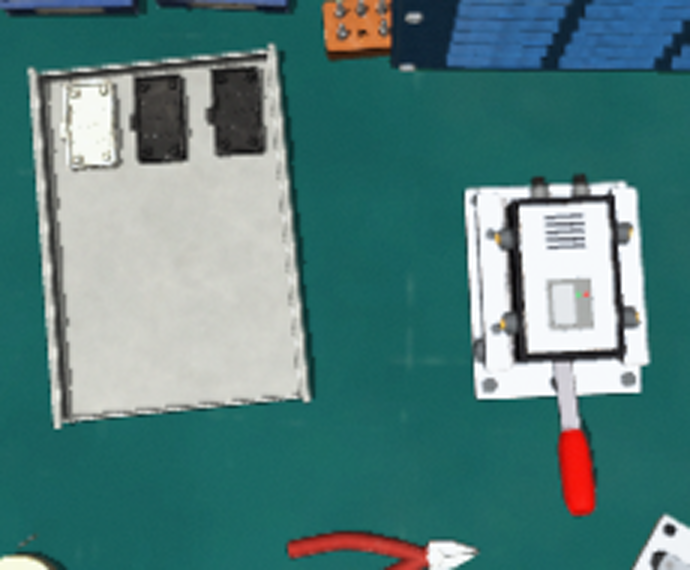

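The fixture is at about (0.607, -0.154) with a yaw of about 3.2°. The tray centre is (0.643, 0.119), with its long axis at 6.6°. Next I work out the moves to reach the lever.

```bash
cat > go.py <<'E'
import sys,numpy as np
from scipy.spatial.transform import Rotation as Ro
from rig import readout
x,y,z,yaw=map(float,sys.argv[1:5])
s=readout.read_state();p=np.array(s['position']);R=np.array(s['tcp_rot'])
c,n=np.cos(np.radians(yaw)),np.sin(np.radians(yaw))
T=np.array([[c,n,0],[n,-c,0],[0,0,-1.]])
sh=R.T@(np.array([x,y,z])-p)
print(s['time_s'],p.round(4),'mm',(sh*1e3).round(1),'units',(sh/.25).round(4),'turn',(Ro.from_matrix(R.T@T).as_rotvec()/(np.pi/2)).round(4),'F',np.round(s['force'],1))
E
python3 go.py .479 -.1615 .2 3.2
```

```text
0.1 [ 0.1827 -0.597   0.2217] mm [ 410.7 -329.8   22.4] units [ 1.6428 -1.3192  0.0897] turn [-1.200e-03 -1.000e-04  1.534e-01] F [-0.4  0.2  0.5]
```

Request:
send_rows --pt "0.82 -0.66 0 0 0 0" --pt "0.82 -0.66 0 0 0 0" --pt "0.82 -0.66 0 0 0 0" --pt "0.82 -0.66 0 0 0 0" --pt "0.82 -0.66 0 0 0 0" --pt "0.82 -0.66 0 0 0 0.15" --pt "0.82 -0.66 0 0 0 0.15" --pt "0.82 -0.66 0 0 0 0.15" --grip 0

```text
time_s: 0.9
position: [0.331, -0.379, 0.2224]
tcp_rot: [[0.998, 0.063, -0.0], [0.063, -0.998, 0.0], [-0.0, -0.0, -1.0]]
force: [0.2, -1.1, -0.2]
opening: 0.356
grasp_force: 0.0
```

```bash
python3 go.py .479 -.1615 .13 3.2
```

```text
0.9 [ 0.331  -0.379   0.2224] mm [ 161.5 -207.7   92.5] units [ 0.6459 -0.8308  0.3698] turn [-0.0003  0.0002  0.0046] F [ 0.2 -1.1 -0.2]
```

Request:
send_rows --pt "0.646 -0.831 0 0 0 0.0046" --pt "0.646 -0.831 0 0 0 0.0046" --pt "0.646 -0.831 0 0 0 0.0046" --pt "0.646 -0.831 0 0 0 0.0046" --pt "0.646 -0.831 0 0 0 0.0046" --pt "0.646 -0.831 0 0 0 0.0046" --pt "0.646 -0.831 0.2 0 0 0.0046" --pt "0.646 -0.831 0.37 0 0 0.0046" --pt "0.646 -0.831 0.37 0 0 0.0046" --pt "0.646 -0.831 0.37 0 0 0.0046" --grip 0

```text
time_s: 1.9
position: [0.4787, -0.1634, 0.1298]
tcp_rot: [[0.999, 0.054, -0.002], [0.054, -0.999, 0.001], [-0.002, -0.001, -1.0]]
force: [0.8, -0.7, 0.2]
opening: 0.002
grasp_force: 0.0
```

```bash
python3 go.py .471 -.162 .031 3.2;  python3 - <<'E'
from h import *
p,d=viewer.capture('scene');p=cv2.resize(p[150:350,200:480],None,fx=2.5,fy=2.5);cv2.imwrite('pics/s1.png',p[:,:,::-1])
E
```

```text
1.9 [ 0.4787 -0.1634  0.1298] mm [-7.4 -1.7 98.8] units [-0.0298 -0.0067  0.3954] turn [-0.0006  0.0011 -0.0014] F [ 0.8 -0.7  0.2]
```

View pics/s1.png

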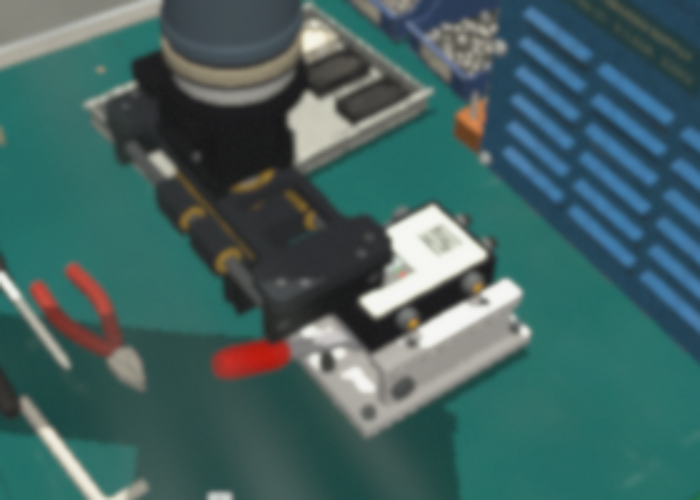

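The scene crop shows the closed fingers above the lever, with the red grip at about (250,358). Pressing now, in steps.

Request:
send_rows --pt "0 -0.006 0.1 0 0 0" --pt "0 -0.006 0.2 0 0 0" --pt "-0.01 -0.006 0.24 0 0 0" --pt "-0.02 -0.006 0.28 0 0 0" --pt "-0.025 -0.006 0.31 0 0 0" --pt "-0.03 -0.006 0.34 0 0 0" --pt "-0.03 -0.006 0.36 0 0 0" --pt "-0.03 -0.006 0.38 0 0 0" --pt "-0.03 -0.006 0.38 0 0 0" --grip 0

```text
time_s: 2.85
position: [0.4712, -0.1628, 0.037]
tcp_rot: [[0.999, 0.055, -0.0], [0.055, -0.999, -0.001], [-0.0, 0.001, -1.0]]
force: [-5.7, -3.4, 5.5]
opening: 0.008
grasp_force: 3.0
```

```bash
python3 go.py .471 -.162 .031 3.2
```

```text
2.85 [ 0.4712 -0.1628  0.037 ] mm [-0.1 -0.8  6. ] units [-0.0005 -0.0033  0.0239] turn [ 0.0009  0.0001 -0.0008] F [-5.7 -3.4  5.5]
```

Request:
send_rows --pt "0 0 0.008 0 0 0" --pt "0 0 0.016 0 0 0" --pt "0 0 0.024 0 0 0" --pt "0 0 0.024 0 0 0"

```text
time_s: 3.25
position: [0.471, -0.1628, 0.0315]
tcp_rot: [[0.998, 0.055, -0.0], [0.055, -0.998, -0.002], [-0.0, 0.001, -1.0]]
force: [-5.2, -2.2, 7.7]
opening: 0.006
grasp_force: 4.1
```

Request:
send_rows --pt "0 0 0.008 0 0 0" --pt "0 0 0.012 0 0 0" --pt "0 0 0.012 0 0 0"

```text
time_s: 3.55
position: [0.471, -0.1629, 0.0305]
tcp_rot: [[0.998, 0.055, 0.001], [0.055, -0.998, -0.002], [0.0, 0.002, -1.0]]
force: [-8.7, -1.0, 25.6]
opening: 0.004
grasp_force: 12.8
```

The force jumped to 26 N at z = 30.5 mm, so the lever is at its stop. Now I release it upward smoothly.

Request:
send_rows --pt "0 0 0 0 0 0" --pt "0 0 -0.04 0 0 0" --pt "0 0 -0.08 0 0 0" --pt "0 0 -0.12 0 0 0" --pt "0.01 0 -0.16 0 0 0" --pt "0.02 0 -0.2 0 0 0" --pt "0.03 0 -0.28 0 0 0" --pt "0.03 0 -0.4 0 0 0" --pt "0.03 0 -0.6 0 0 0" --pt "0.03 0 -0.76 0 0 0" --pt "0.03 0 -0.76 0 0 0"

```text
time_s: 4.65
position: [0.4819, -0.1626, 0.2214]
tcp_rot: [[0.998, 0.055, 0.009], [0.055, -0.998, -0.006], [0.009, 0.006, -1.0]]
force: [1.2, -0.2, 0.1]
opening: 0.005
grasp_force: 0.0
```

Run:
```python
from h import *
np.set_printoptions(precision=4,suppress=True)
from rig import readout
s=readout.read_state()
out={}
for n in('top','wrist','scene'):
    p,d=viewer.capture(n);out[n]=(p,d);np.savez(n+'1.npz',p=p,d=d)
p,d=out['top'];P=pts('top',d);hsv=cv2.cvtColor(p,cv2.COLOR_RGB2HSV)
hz=(P[:,:,2]>.088)&(P[:,:,2]<.11)&(P[:,:,0]>.54)&(P[:,:,0]<.68)&(P[:,:,1]>-.22)&(P[:,:,1]<-.09)
k=hz.astype(np.uint8);print(k.sum(),np.median(P[hz][:,2]))
c=max(cv2.findContours(k,0,2)[0],key=cv2.contourArea);print(cv2.minAreaRect(ray('top',c[:,0],.1)[:,:2].astype(np.float32)))
red=(hsv[:,:,1]>150)&((hsv[:,:,0]<8)|(hsv[:,:,0]>172))&(P[:,:,0]>.44)&(P[:,:,0]<.53)&(P[:,:,1]<-.13)&(P[:,:,1]>-.19);print('red',red.sum(),np.median(P[red][:,2]) if red.any() else 0)
print(viewer.camera_info('wrist'))
im=np.hstack([cv2.resize(out['top'][0][140:300,320:480],(400,400)),cv2.resize(out['wrist'][0],(400,250))[:250] if 0 else cv2.resize(out['wrist'][0],(400,400))])
cv2.imwrite('pics/k1.png',im[:,:,::-1])
```

```text
1535 0.10007260526209644
((0.6068648099899292, -0.1532835066318512), (0.10032233595848083, 0.05996119976043701), 4.168347358703613)
red 0 0
{'fx': 335.13694618353173, 'fy': 335.13694618353173, 'cx': 317.2650328746091, 'cy': 201.68916095761557, 'tool_from_camera': array([[ 0.0002, -0.9633, -0.2683,  0.073 ],
       [ 1.    ,  0.0001,  0.0004, -0.0002],
       [-0.0004, -0.2683,  0.9633, -0.1615],
       [ 0.    ,  0.    ,  0.    ,  1.    ]])}
```

View pics/k1.png

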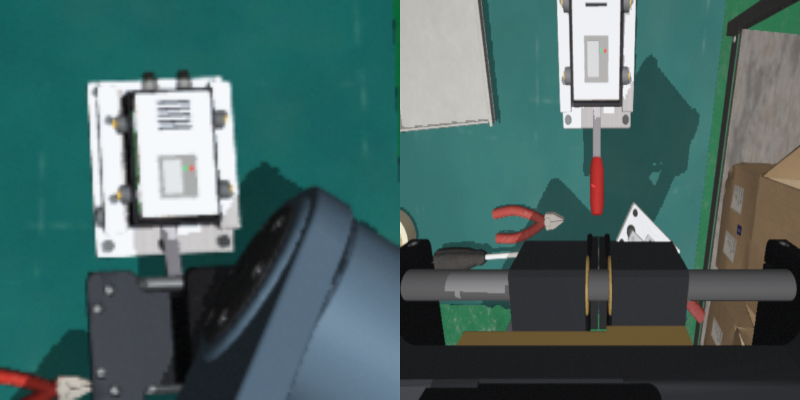

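The cover face is now at 100 mm and the cover is centred at about (0.607, -0.154). The wrist view shows the lever free. Moving above the cover with the gripper open.

```bash
python3 go.py .607 -.154 .18 3.4
```

```text
4.8 [ 0.478  -0.1605  0.2156] mm [129.2   0.6  35.3] units [0.5168 0.0022 0.1414] turn [-0.0007  0.0013 -0.0032] F [-0.7 -0.4  0.6]
```

Request:
send_rows --pt "0.517 0.002 0 0 0 -0.003" --pt "0.517 0.002 0 0 0 -0.003" --pt "0.517 0.002 0 0 0 -0.003" --pt "0.517 0.002 0.1 0 0 -0.003" --pt "0.517 0.002 0.14 0 0 -0.003" --pt "0.517 0.002 0.14 0 0 -0.003" --pt "0.517 0.002 0.14 0 0 -0.003" --pt "0.517 0.002 0.14 0 0 -0.003" --grip 1

```text
time_s: 5.6
position: [0.6079, -0.155, 0.1816]
tcp_rot: [[0.998, 0.058, 0.0], [0.058, -0.998, -0.0], [0.0, 0.0, -1.0]]
force: [-0.0, 0.0, 0.5]
opening: 0.645
grasp_force: 0.0
```

```bash
python3 go.py .607 -.154 .088 3.4
python3 - <<'E'
from h import *
from rig import readout
np.set_printoptions(precision=4,suppress=True)
s=readout.read_state();p,d=viewer.capture('wrist');c=viewer.camera_info('wrist')
v,u=np.mgrid[:400,:640];M=c['tool_from_camera']
Q=np.stack([(u-c['cx'])/c['fx']*d,(v-c['cy'])/c['fy']*d,d],-1)@M[:3,:3].T+M[:3,3]
W=Q@np.array(s['tcp_rot']).T+s['position']
hz=(W[:,:,2]>.093)&(W[:,:,2]<.107)&(d>0)&(abs(W[:,:,0]-.607)<.07)&(abs(W[:,:,1]+.154)<.06)
print(hz.sum(),np.median(W[hz][:,2]),cv2.minAreaRect(W[hz][:,:2].astype(np.float32)))
print('tool frame',cv2.minAreaRect(Q[hz][:,:2].astype(np.float32)))
E
```

```text
5.6 [ 0.6079 -0.155   0.1816] mm [-0.9 -1.  93.6] units [-0.0036 -0.0042  0.3746] turn [ 0.0002 -0.0003 -0.0007] F [-0.   0.   0.5]
9284 0.09931071495799425 ((0.6087368726730347, -0.1522841602563858), (0.09628858417272568, 0.05816594883799553), 3.1707334518432617)
tool frame ((0.0009442940354347229, -0.0026554912328720093), (0.0962894931435585, 0.05816597491502762), 0.16242742538452148)
```

Request:
send_rows --pt "0 -0.008 0 0 0 0" --pt "0 -0.008 0 0 0 0" --pt "0 -0.008 0 0 0 0" --pt "0 -0.008 0 0 0 0" --pt "0 -0.008 0.1 0 0 0" --pt "0 -0.008 0.2 0 0 0" --pt "0 -0.008 0.28 0 0 0" --pt "0 -0.008 0.33 0 0 0" --pt "0 -0.008 0.36 0 0 0" --pt "0 -0.008 0.372 0 0 0" --pt "0 -0.008 0.372 0 0 0" --pt "0 -0.008 0.372 0 0 0" --grip 1

```text
time_s: 6.85
position: [0.6086, -0.153, 0.0889]
tcp_rot: [[0.998, 0.059, 0.002], [0.059, -0.998, -0.001], [0.002, 0.001, -1.0]]
force: [0.1, 0.7, 0.3]
opening: 1.005
grasp_force: 0.0
```

Request:
send_rows --pt "0 0 0 0 0 0" --pt "0 0 0 0 0 0" --pt "0 0 0 0 0 0" --pt "0 0 0 0 0 0" --pt "0 0 0 0 0 0" --pt "0 0 0 0 0 0" --pt "0 0 0 0 0 0" --pt "0 0 0 0 0 0" --grip 0

```text
time_s: 7.65
position: [0.6079, -0.1525, 0.088]
tcp_rot: [[0.998, 0.059, -0.0], [0.059, -0.998, 0.0], [-0.0, -0.0, -1.0]]
force: [-0.2, 0.3, 1.0]
opening: 0.659
grasp_force: 30.0
```

Request:
send_rows --pt "0 0 -0.03 0 0 0" --pt "0 0 -0.06 0 0 0" --pt "0 0 -0.1 0 0 0" --pt "0 0 -0.16 0 0 0" --pt "0 0 -0.24 0 0 0" --pt "0 0 -0.32 0 0 0" --pt "0 0 -0.32 0 0 0" --pt "0 0 -0.32 0 0 0" --grip 0

```text
time_s: 8.45
position: [0.6082, -0.1528, 0.169]
tcp_rot: [[0.998, 0.059, 0.002], [0.059, -0.998, -0.001], [0.002, 0.001, -1.0]]
force: [-0.7, -0.3, -0.7]
opening: 0.665
grasp_force: 30.0
```

```bash
python3 go.py .602 .1145 .16 6.6
python3 - <<'E'
from h import *
from rig import readout
np.set_printoptions(precision=4,suppress=True)
s=readout.read_state();p,d=viewer.capture('wrist');q,_=viewer.capture('scene')
cv2.imwrite('pics/g1.png',np.hstack([cv2.resize(p,(400,250)),cv2.resize(q,(400,250))])[:,:,::-1]);print(s['opening'],s['grasp_force'])
E
```

```text
8.45 [ 0.6082 -0.1528  0.169 ] mm [   9.4 -267.3    8.8] units [ 0.0378 -1.069   0.0351] turn [ 0.0006 -0.001  -0.0359] F [-0.7 -0.3 -0.7]
0.6653492416964747 29.998512268066406
```

View pics/g1.png

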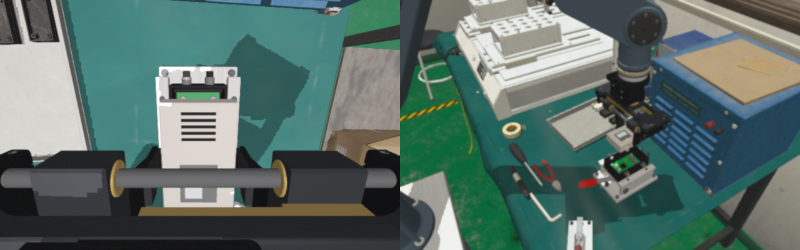

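The cover is lifted and level in the gripper, the green board shows in the open box, and the lever is back up. Moving to the tray.

Request:
send_rows --pt "0 -0.15 0 0 0 0" --pt "0 -0.33 0 0 0 -0.01" --pt "0 -0.5 0 0 0 -0.02" --pt "0.01 -0.68 0 0 0 -0.036" --pt "0.02 -0.85 0 0 0 -0.036" --pt "0.038 -0.95 0 0 0 -0.036" --pt "0.038 -1.0 0 0 0 -0.036" --pt "0.038 -1.0 0 0 0 -0.036" --pt "0.038 -1.0 0 0 0 -0.036" --grip 0

```text
time_s: 9.45
position: [0.6025, 0.0965, 0.1674]
tcp_rot: [[0.993, 0.115, -0.001], [0.115, -0.993, -0.001], [-0.001, 0.001, -1.0]]
force: [1.0, -0.3, -0.6]
opening: 0.663
grasp_force: 30.0
```

```bash
python3 go.py .602 .1145 .010 6.6
python3 - <<'E'
from h import *
from rig import readout
s=readout.read_state();p,d=viewer.capture('wrist')
cv2.imwrite('pics/g2.png',p[:,:,::-1])
E
```

```text
9.45 [0.6025 0.0965 0.1674] mm [  1.8 -18.  157.4] units [ 0.0072 -0.0722  0.6296] turn [ 0.0004  0.0009 -0.0001] F [ 1.  -0.3 -0.6]
```

View pics/g2.png

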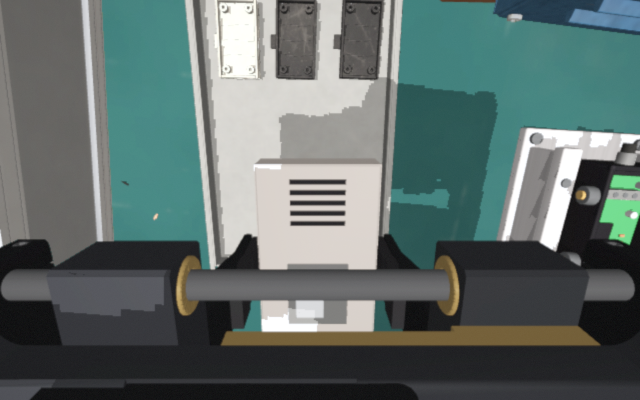

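The wrist view shows the cover aligned with the tray, with the housings well ahead at about row 40. I'll descend to about 15 mm and then ease it down.

Request:
send_rows --pt "0.007 -0.072 0 0 0 0" --pt "0.007 -0.072 0.1 0 0 0" --pt "0.007 -0.072 0.25 0 0 0" --pt "0.007 -0.072 0.4 0 0 0" --pt "0.007 -0.072 0.5 0 0 0" --pt "0.007 -0.072 0.56 0 0 0" --pt "0.007 -0.072 0.59 0 0 0" --pt "0.007 -0.072 0.6 0 0 0" --pt "0.007 -0.072 0.605 0 0 0" --pt "0.007 -0.072 0.605 0 0 0" --grip 0

```text
time_s: 10.5
position: [0.6035, 0.1154, 0.0179]
tcp_rot: [[0.993, 0.115, 0.002], [0.115, -0.993, -0.0], [0.002, 0.0, -1.0]]
force: [0.5, 0.5, 0.0]
opening: 0.661
grasp_force: 30.0
```

Request:
send_rows --pt "0 0 0.005 0 0 0" --pt "0 0 0.01 0 0 0" --pt "0 0 0.014 0 0 0" --pt "0 0 0.014 0 0 0" --pt "0 0 0.014 0 0 0" --grip 0

```text
time_s: 11.0
position: [0.6025, 0.1156, 0.0133]
tcp_rot: [[0.993, 0.115, -0.0], [0.115, -0.993, 0.0], [-0.0, -0.0, -1.0]]
force: [0.2, -0.4, -0.7]
opening: 0.663
grasp_force: 30.0
```

Request:
send_rows --pt "0 0 0.004 0 0 0" --pt "0 0 0.008 0 0 0" --pt "0 0 0.01 0 0 0" --pt "0 0 0.01 0 0 0" --pt "0 0 0.01 0 0 0" --grip 0

```text
time_s: 11.5
position: [0.6025, 0.1155, 0.0108]
tcp_rot: [[0.993, 0.115, -0.0], [0.115, -0.993, -0.0], [-0.0, -0.0, -1.0]]
force: [0.7, -0.1, -0.7]
opening: 0.666
grasp_force: 30.0
```

Request:
send_rows --pt "0 0 0.002 0 0 0" --pt "0 0 0.004 0 0 0" --pt "0 0 0.004 0 0 0" --pt "0 0 0.004 0 0 0" --grip 0

```text
time_s: 11.9
position: [0.6025, 0.1155, 0.0106]
tcp_rot: [[0.993, 0.115, 0.0], [0.115, -0.993, 0.0], [0.0, 0.0, -1.0]]
force: [-1.6, 0.0, 6.1]
opening: 0.666
grasp_force: 30.0
```

It touched down at 6 N. Releasing and retreating.

Request:
send_rows --pt "0 0 0 0 0 0" --pt "0 0 0 0 0 0" --pt "0 0 0 0 0 0" --pt "0 0 0 0 0 0" --pt "0 0 0 0 0 0" --pt "0 0 0 0 0 0" --grip 0.95

```text
time_s: 12.5
position: [0.6024, 0.1155, 0.0096]
tcp_rot: [[0.993, 0.115, -0.0], [0.115, -0.993, -0.0], [-0.0, -0.0, -1.0]]
force: [-0.9, 0.6, 0.1]
opening: 0.945
grasp_force: 0.0
```

Request:
send_rows --pt "0 0 -0.04 0 0 0" --pt "0 0 -0.1 0 0 0" --pt "0 0 -0.2 0 0 0" --pt "0 0 -0.35 0 0 0" --pt "0 0 -0.5 0 0 0" --pt "0 0 -0.65 0 0 0" --pt "0 0 -0.8 0 0 0" --pt "-0.2 0 -0.8 0 0 0" --pt "-0.4 0 -0.8 0 0 0" --pt "-0.4 0 -0.8 0 0 0" --pt "-0.4 0 -0.8 0 0 0" --grip 0.95

```text
time_s: 13.6
position: [0.5017, 0.1041, 0.2112]
tcp_rot: [[0.993, 0.115, 0.001], [0.115, -0.993, 0.0], [0.001, 0.0, -1.0]]
force: [0.8, -0.2, -0.3]
opening: 0.952
grasp_force: 0.0
```

Run:
```python
from h import *
p,d=viewer.capture('wrist');q,_=viewer.capture('scene')
cv2.imwrite('pics/f1.png',np.vstack([np.hstack([cv2.resize(p,(400,250)),cv2.resize(q,(400,250))]),cv2.resize(q[120:270,200:440],(800,350))[:340]])[:,:,::-1])
```

```text
(no output)
```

View pics/f1.png

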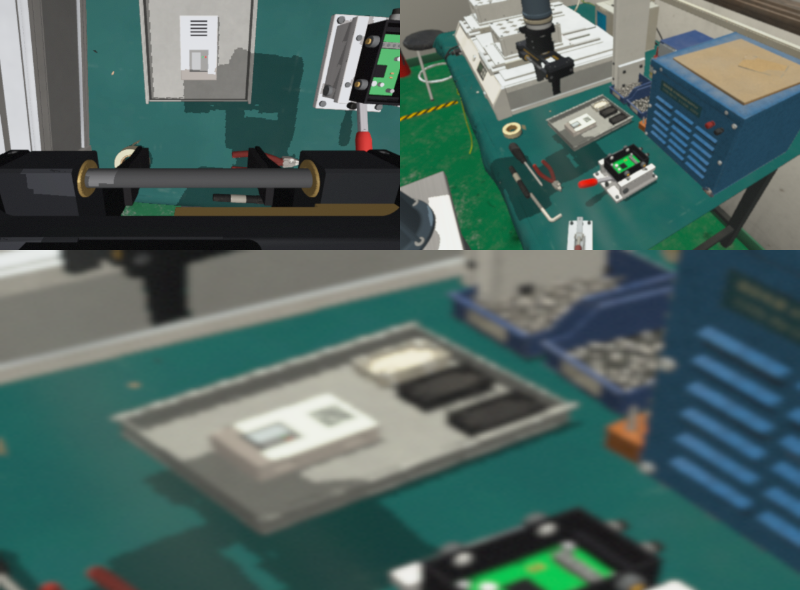

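The cover lies flat and face up in the free half of the tray, at about (300,435) in the lower crop. The housings are undisturbed and the lever is up.

```bash
python3 -c "
from rig import ticket;print(ticket.hand_in())"
```

```text
the job is handed in; nothing more can be done
None
```

The job is handed in: the lever was pressed to its stop and sprang back up, and the cover now lies flat and face up in the free half of the tray, with the housings undisturbed in the final pictures (about 14 s of the 48 s used).

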